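# Load a gauge into the guarded proof-test dock

### The arm

A 6-joint arm with a two-finger parallel gripper is mounted at the origin on a cart in front of the work surface, level with it; the furniture and walls round the work are solid. World frame = base frame: x ahead of the robot, y to its left, z up, the work surface at z = 0. Lengths are in mm, angles in rad, forces in N, time in s.
With the tool pointing down it reaches from about 275 to 750 mm from the base axis. Payload 10.2 kg.
Tool frame: the origin (TCP) lies between the finger pads; the fingertips stand 17 mm ahead of it and the grasp point (between the pads) lies 2 mm behind it; z points along the fingers, y is the line along which they close (so a half turn about z gives the same grasp; the last joint's range is limited). The gripper opens to 85 mm and grips with 20 to 120 N. Pads are 22 mm wide; open, the fingers measure 114 mm over their backs; the gripper's body (76 mm by 85 mm) begins 54 mm behind the grasp point. The pads swing forward as they close: fully open they stand 13 mm farther back than shut.
Start: joints at [-1.356, 0.313, 1.498, -0, 1.331, -0.223], TCP at [222.561, -475.497, 248.294] pointing down, gripper open.
Joint ranges: [-2.94, 2.94], [-0.97, 2.17], [0.19, 2.56], [-1.23, 4.37], [0.02, 3.11], [-2.88, 2.88]. Speed limits (rad/s): [2.39, 2.39, 3.01, 3.14, 3.14, 3.14].

### API

Orientations are given as a unit quaternion [w, x, y, z].
In Python, from rig import * gives the robot as it stands.
- The arm moves only by the tool step_arm, never from a script. Its argument "commands" is text: rows parted by semicolons, each of 7 numbers parted by spaces: the opening, from 0 (shut) to 1 (fully open), then the shift along the tool's x, y, z in cm, then the turn, a rotation vector about the tool's x, y, z in rad. In form: hand x y z rx ry rz; .... A call has 1 to 20 rows; each row is the pose to reach, as a shift and turn from the pose commanded when the call began, along the tool's axes at that moment; what a row does not reach only later rows make up. A row lasts 1/12 s, in which the tool goes at most 41.7 mm and 7.16 degrees, less where a joint would pass 70% of its speed; a pose out of reach is approached as far as the arm can. A call with a gripper value outside its range is refused whole. The fingers move at their own pace and stop on an object; "newtons" is the grip in N (left out, the last holds). Time passes only in rows, so rows that repeat a pose let the fingers close. It gives the time, the measured TCP pose, the force, the opening and the grip force at its end, in the units of the state.
- sense(): the state, without advancing time (a new reading comes with each control period).
- capture(name): name is "scene" or "top" or "wrist"; returns the picture (420x560x3 uint8, red, green, blue); there is no depth.
- camera_model(name): a dict with "mtx" (3x3 intrinsics, pixels), "k1" (the pictures are not rectified: a ray, as slopes to the right and down, at radius r is drawn at 1 + k1 r^2 times it, then the intrinsics apply), "eye" and "rotation" of the camera in the world. Camera axes: x right, y down, z forward; pixel columns grow to the right and rows downward; lengths in mm; the calibration is good to about 2 mm. A picture is of the moment at which its call begins: read the wrist's pose just before it. camera_model takes no time and is no camera call; for the wrist camera it gives the pose at the moment of the call.
- finish_job(): hands the job in; it is judged then, once.
Trained networks look in the newest picture that a camera, given by its name, has taken for a name from the list of things; names that differ only in an ending like _2 or _b are one class to them, and where a whole thing is asked for, a point or a joint stands for the part that bears it (a point fixed in the world has none). Each returns a list of dicts, best first, with "score" (0 to 1); they miss things now and then, are a little off and sometimes report something else, mostly with a low value. They report only what shows in the picture. A call takes as long as a camera call.
- search_frame(camera, label): "rect" ([centre column, centre row, width, height] in pixels, round what is visible of it).
- trace(camera, label): "mask" (420x560 bool, what is visible of it) and "rect" ([centre column, centre row, width, height] in pixels, round what is visible of it).
- spot_point(camera, label): "xy" ([column, row] in pixels: a listed point, or the origin of a listed thing).
The state is a dict: "time_s": time; "joints": joint angles; "dq": joint speeds; "tau": joint torques, N m; "eef_pos": TCP position; "ee_rot": TCP orientation; "force": force on the tool from outside, world axes, zero at the start; "wrist_torque": the same for the moment, N m; "grip_width": opening from 0.0 (shut) to 1.0 (fully open); "grip_force": force on a finger pad.
Only numpy, scipy, OpenCV 4.12 (cv2) and the standard library are available. Lean on these libraries where they do the work, as an engineer would, in place of code of your own. Each camera call takes 0.05 s, during which the arm holds its last target. There are 200 camera calls.

### The job

Get the black-cased gauge ready for its pressure proof test: lift the clear guard of the test dock right up so that it stays open, slide the gauge along the bench, face up and without picking it up, until its brass stem is fully home in the dock's port, then lower the guard gently (do not let it drop) until it is fully closed over the gauge, and let go. Leave the white gauge, the round tin and the blue tape roll where they are.

Things in the scene. Friction and masses are not known exactly. Their poses are not given: they have to be found in the camera images.
- gauge_mid (a point): centre of the black-cased dial gauge's round case, face up on the bench, about 0.24 kg; case 66 mm across, 21 mm high, this point 10.5 mm above the bench. Its x axis points away from the brass stem, which runs out along -x to 53 mm from here (10 mm wide, 4 to 14 mm above the bench). The back of the case, where it can be pushed, is 32 mm away along +x
- dock_seat (a point): where the middle of the gauge's case rests when its stem is home (10.5 mm above the bench). x is level and points the way the gauge slides in, z up; the seated gauge's own x axis is opposite to it (stem first). The dock is fixed and has no floor: the gauge slides on the bench top until the stem tip meets the end of the port, within 2 mm of this seat
- dock_mouth (a point): middle of the mouth between the dock's two steel guide rails, 38 mm before the seat, 6 mm above the bench; same axes as the seat. The rails are 12 mm high, flared: 102 mm apart (inside) here, narrowing over the next 34 mm to 71 mm, a sliding fit for the case with 1 to 3 mm at each side
- dock_port (a point): middle of the port's opening in the front face of the port block, 36 mm beyond the seat, 9 mm above the bench; same axes. The slot is 37 mm wide here, tapers to 18 mm, and has a roof 22 mm above the bench, so the stem must go in level
- guard_bar (a point): middle of the guard's red pull bar, a round bar 12 mm thick and 112 mm long (104 mm free between the two arms that carry it) along this point's y axis. It stands 38 mm out from the guard's mouth wall, 50 mm above the bench when the guard is closed
- guard_hinge (a point): middle of the guard's hinge line, which runs along the dock's y axis at the far end of the dock, 58 mm above the bench; the bar goes round it in an arc of 172 mm radius
- guard (a joint): angle of the clear hinged guard (hood 128 x 128 mm, 66 mm high, open underneath, 0.4 kg): 0 closed, 2.1 rad fully open, the bar end swinging up and over the hinge. Opened to 1.9 or more it stays up; below 1.5 it falls shut if let go (hinge friction 0.05 N m). Its mouth wall comes down 43 mm behind the seat, to 3 mm above the bench: it clears a gauge that is home and lands on one that is not
- white_gauge: bystander: white-cased dial gauge of the same size lying on the bench; origin under it
- tin: bystander: round tin, 70 mm across, 26 mm high; origin in the middle of its underside
- ptfe: bystander: roll of thread tape on a blue spool, 52 mm across, 13 mm high, lying flat; origin in the middle of its underside

How it is judged (in metres and radians):
On the way, in this order (a step that is already met when the one before it is completed fails the run):
1. the guard is lifted open (1.5 rad or more) with the gauge still outside the dock (value of joint guard above 1.5 rad and x of gauge_mid in the frame of dock_seat below -0.06 m), for 0.2 s.
2. with the guard still open, the gauge is slid home: stem ahead, no more than 5 mm short of its seat and within 7 mm of it in all (value of joint guard above 1 rad and x of gauge_mid in the frame of dock_seat above -0.005 m and horizontal distance between gauge_mid and dock_seat below 0.007 m and angle between the x axis of gauge_mid and the x axis of dock_seat, either way round below 0.12 rad), for 0.2 s.
At the end, for the whole second after the job is handed in: The guard is fully closed (under 0.03 rad) and at rest, and the black-cased gauge lies flat and face up under it, no more than 5 mm short of its seat and within 7 mm of it in all, its stem in the port and in line with the dock within 0.12 rad (value of joint guard below 0.03 rad and x of gauge_mid in the frame of dock_seat above -0.005 m and horizontal distance between gauge_mid and dock_seat below 0.007 m and angle between the x axis of gauge_mid and the x axis of dock_seat, either way round below 0.12 rad and angle between gauge_mid's own z axis and vertical below 0.1 rad and velocity of joint guard between -0.05 and 0.05 rad/s); the robot touches nothing.
It fails at once if the gauge is picked up (its middle over 20 mm above where it lay) or tipped by more than 0.4 rad (height (world z) of gauge_mid above 0.0305 m or angle between gauge_mid's own z axis and vertical above 0.4 rad).
It fails at once if the guard is dropped: it comes down faster than 2.5 rad/s (0.4 m/s at the bar) between 0.25 and 0.04 rad before it is closed (value of joint guard between 0.04 and 0.25 rad and velocity of joint guard below -2.5 rad/s).
It fails at once if a bystander is moved by more than 20 mm (distance of any of white_gauge, tin, ptfe from where it was at the start of the episode above 0.02 m).
It also fails if it takes over 72 s, if anything falls off the work surface, if the arm or the gripper's body presses on something with over 40 N, if the wrist force passes 120 N, or if a joint passes its speed limit or range.

## Working session

There is one attempt and no reset: what is moved stays moved. The work goes in short steps, Python scripts to look and compute and a tool call to move; the robot and the scene stay as the last step left them, time stands still between calls to the robot, and variables do not carry over. Pictures are saved under pics/ and viewed, at most 13 in all, crops included, and the job is handed in when it is done.

Besides the shell and the picture viewer there is one more tool, called after "Call:" by a JSON object that holds its "method" and its "body", one argument or row to a line. step_arm: Moves the arm, as the interface text tells. Its arguments: {"type":"object","properties":{"commands":{"type":"string"},"newtons":{"type":"number"}},"required":["commands"]}

```bash
mkdir -p pics
cat > h.py <<'E'
from rig import *
import numpy as np, cv2
from scipy.spatial.transform import Rotation as R
def ray(cam,uv,M=None):
    M=M or camera_model(cam); K=np.array(M["mtx"],float)
    d=np.array([(uv[0]-K[0,2])/K[0,0],(uv[1]-K[1,2])/K[1,1]]); s=d.copy()
    for _ in range(20): s=d/(1+M["k1"]*(s@s))
    v=np.array(M["rotation"])@np.array([s[0],s[1],1]); return np.array(M["eye"],float),v
def at(cam,uv,z,M=None):
    e,v=ray(cam,uv,M); return e+v*(z-e[2])/v[2]
def proj(cam,p,M=None):
    M=M or camera_model(cam); c=np.array(M["rotation"]).T@(np.array(p,float)-np.array(M["eye"])); s=c[:2]/c[2]; s=s*(1+M["k1"]*(s@s)); K=np.array(M["mtx"]); return np.array([K[0,0]*s[0]+K[0,2],K[1,1]*s[1]+K[1,2]])
def rot():
    q=sense()["ee_rot"]; return R.from_quat([q[1],q[2],q[3],q[0]])
def save(name,img): cv2.imwrite("pics/"+name+".png",cv2.cvtColor(img,cv2.COLOR_RGB2BGR))
Z=dict(gauge_mid=10.5,dock_seat=10.5,dock_mouth=6,dock_port=9,guard_bar=50,guard_hinge=58,white_gauge=0,tin=0,ptfe=0)
E
python3 - <<'E'
from h import *
ims=[]
for c in("top","scene"):
    im=capture(c); save(c+"0",im); print(c,np.round(camera_model(c)["eye"]))
    for n,z in Z.items():
        for r in spot_point(c,n)[:2]: print(n,round(r["score"],2),np.round(r["xy"]),np.round(at(c,r["xy"],z),1))
    ims.append(im)
s=sense();print(s["time_s"],np.round(rot().as_matrix(),2))
E
```

```text
top [472. 158. 923.]Traceback (most recent call last):
  File "<stdin>", line 6, in <module>
  File "h.py", line 10, in at
    e,v=ray(cam,uv,M); return e+v*(z-e[2])/v[2]
        ~~~^^^^^^^^^^
  File "h.py", line 8, in ray
    v=np.array(M["rotation"])@np.array([s[0],s[1],1]); return np.array(M["eye"],float),v
      ~~~~~~~~~~~~~~~~~~~~~~~^~~~~~~~~~~~~~~~~~~~~~~~
ValueError: matmul: Input operand 1 has a mismatch in its core dimension 0, with gufunc signature (n?,k),(k,m?)->(n?,m?) (size 3 is different from 4)
```

View pics/top0.png

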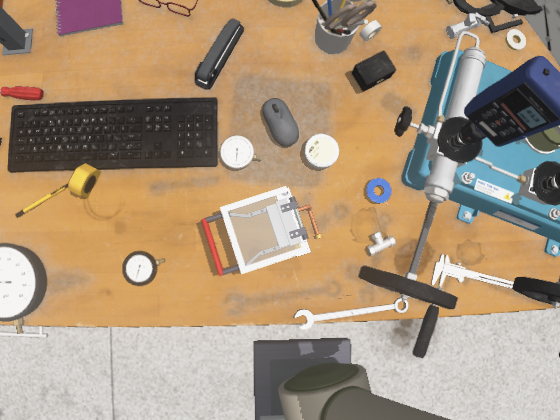

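The top view shows the red bar at about (212,246), the dock at (262,232) with its hinge on the right, the black gauge at (138,267) with its stem to the right, and the bystanders up and to the right. The camera rotation is a quaternion, so I'll fix the helper.

```bash
sed -i 's/np.array(M\["rotation"\])/mat(M["rotation"])/g' h.py
cat >> h.py <<'E'
def mat(q): return R.from_quat([q[1],q[2],q[3],q[0]]).as_matrix()
E
python3 - <<'E'
from h import *
for c in("top","scene"):
    im=capture(c); save(c+"1",im)
    for n,z in Z.items():
        for r in spot_point(c,n)[:2]: print(c,n,round(r["score"],2),np.round(r["xy"]),np.round(at(c,r["xy"],z),1))
s=sense();print(s["time_s"],np.round(rot().as_matrix(),2))
for uv in[(205,219),(220,274)]:print(at("top",uv,50))
m=trace("top","gauge_mid")
if m: save("gm",(m[0]["mask"]*255).astype(np.uint8)[...,None].repeat(3,2)); print(m[0]["rect"],m[0]["score"])
E
```

```text
top gauge_mid 0.64 [140. 266.] [461.2 389.5  10.5]
top dock_seat 0.43 [137. 265.] [463.9 394.9  10.5]
top dock_mouth 0.41 [320. 152.] [686.6  22.8   6. ]
top guard_bar 0.91 [210. 246.] [497.6 246.1  50. ]
top guard_hinge 0.72 [298. 216.] [550.5  77.   58. ]
top white_gauge 0.66 [241. 155.] [683.9 185.7   0. ]
top tin 0.59 [321. 154.] [684.4  21.2   0. ]
top ptfe 0.71 [377. 191.] [603.9 -92.8   0. ]
scene gauge_mid 0.73 [295. 208.] [572.4  45.6  10.5]
scene dock_seat 0.67 [272. 249.] [521.4 168.1  10.5]
scene dock_mouth 0.88 [266. 258.] [514.9 192.6   6. ]
scene guard_bar 0.55 [251. 265.] [501.1 248.2  50. ]
scene guard_hinge 0.97 [294. 206.] [549.8  74.2  58. ]
scene guard_hinge 0.38 [249. 263.] [503.7 251.   58. ]
scene white_gauge 0.81 [216. 212.] [696.5 186.8   0. ]
scene tin 0.9 [268. 178.] [696.4  16.7   0. ]
scene ptfe 0.49 [323. 172.] [ 614.2 -104.3    0. ]
1.1 [[ 0.91  0.42 -0.  ]
 [ 0.42 -0.91  0.  ]
 [-0.   -0.   -1.  ]]
[549.67009548 254.64498124  50.        ]
[445.09931469 227.60957055  50.        ]
[142.6, 269.6, 40.3, 39.3] 0.94
```

View pics/scene1.png

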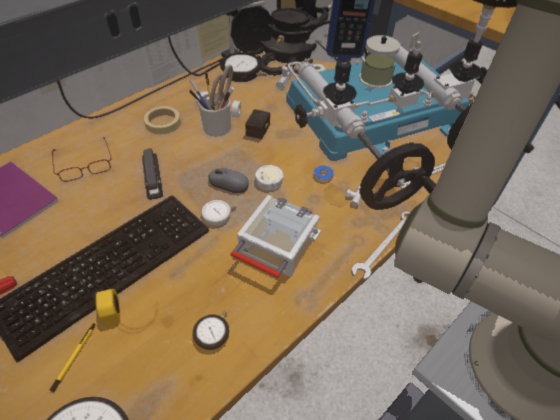

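The scene view agrees with the top view: bar near (251,265), hinge near (294,206), black gauge at (211,332). The bar is at about (498,247,50), the dock direction is about -74°, the seat is about (520,169) and the gauge about (461,390), nearly on the axis. I'll move above the bar, going high over the pump wheel.

Call:
{"method": "step_arm", "body": {
  "commands": "0.4 0 0 -16 0 0 0;0.4 0 0 -16 0 0 0;0.4 0 0 -16 0 0 0;0.4 0 0 -16 0 0 0;0.4 55.3 -54 -16 0 0 0.16;0.4 55.3 -54 -16 0 0 0.16;0.4 55.3 -54 -16 0 0 0.16;0.4 55.3 -54 -16 0 0 0.16;0.4 55.3 -54 -16 0 0 0.16;0.4 55.3 -54 -16 0 0 0.16;0.4 55.3 -54 -16 0 0 0.16;0.4 55.3 -54 -16 0 0 0.16;0.4 55.3 -54 -16 0 0 0.16;0.4 55.3 -54 -16 0 0 0.16;0.4 55.3 -54 -16 0 0 0.16;0.4 55.3 -54 -16 0 0 0.16;0.4 55.3 -54 -16 0 0 0.16;0.4 55.3 -54 -16 0 0 0.16;0.4 55.3 -54 -16 0 0 0.16;0.4 55.3 -54 -16 0 0 0.16"
}}

```text
time_s: 2.82
eef_pos: [457.2, 150.9, 408.5]
ee_rot: [0.0, 0.99, 0.139, 0.0]
force: [1.7, -1.1, 0.9]
grip_width: 0.397
grip_force: 0.0
```

Run:
```python
from h import *
for c in("wrist",):
    im=capture(c); save(c+"1",im)
    M=camera_model(c); print(np.round(M["eye"]))
    for n,z in Z.items():
        for r in spot_point(c,n)[:1]: print(c,n,round(r["score"],2),np.round(r["xy"]),np.round(at(c,r["xy"],z,M),1))
```

```text
[535. 178. 532.]
wrist gauge_mid 0.94 [128. 111.] [452.7 397.5  10.5]
wrist guard_bar 0.94 [224. 111.] [495.6 250.6  50. ]
wrist tin 0.57 [408.  27.] [683.6  30.2   0. ]
wrist ptfe 0.74 [454. 104.] [603.7 -79.7   0. ]
```

View pics/wrist1.png

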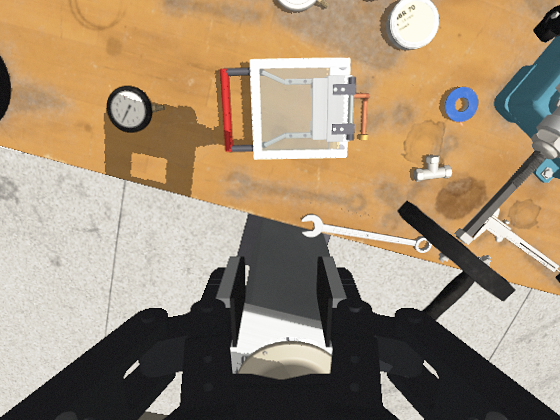

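The wrist view shows the bar from (225,69) to (228,151), the hood corners at (252,60), (350,58), (256,158) and (350,157), and the black gauge at (129,109) with its stem to about (166,107).

Run:
```python
from h import *
im=cv2.cvtColor(cv2.imread("pics/wrist1.png"),cv2.COLOR_BGR2HSV)
M=camera_model("wrist")
red=(((im[...,0]<6)|(im[...,0]>174))&(im[...,1]>170)&(im[...,2]>90)); red[:,:210]=0;red[:,245:]=0;red[:50]=0;red[170:]=0
v,u=np.nonzero(red); print(len(u),u.min(),u.max(),v.min(),v.max())
P=np.array([at("wrist",(a,b),52,M) for a,b in zip(u,v)])[:,:2]
c=P.mean(0);w=np.linalg.svd(P-c,full_matrices=False)[2][0]; t=(P-c)@w; print("bar",c,c+w*(t.max()+t.min())/2,np.ptp(t),np.degrees(np.arctan2(*w[::-1])))
for a,b in[((253,60),(350,58)),((256,158),(350,157)),((253,60),(256,158))]:
    d=at("wrist",b,69,M)-at("wrist",a,69,M); print(np.linalg.norm(d),np.degrees(np.arctan2(d[1],d[0])))
d=at("wrist",(164,107),9,M)-at("wrist",(129,109),15,M);print("stem",d,np.degrees(np.arctan2(d[1],d[0])))
s=sense();print(s["time_s"],s["eef_pos"],s["joints"])
```

```text
626 220 232 69 151
bar [498.38493261 237.78150438] [496.29347105 237.13724919] 111.14736564051003 -162.87904016691735
125.25020217003059 -72.86351234798467
131.1266500968093 -73.50124572842198
127.67071656826892 -163.5944961730828
stem [ 16.06765126 -49.63274789  -6.        ] -72.06163331136857
3.3167 [457.01469657 147.61069646 408.62943666] [ 6.78528480e-02  1.52303390e-01  1.29111974e+00 -6.31714779e-05
  1.69754274e+00  1.36261081e+00]
```

```bash
cat >> h.py <<'E'
def bar(c,box,z=52):
    M=camera_model(c); im=capture(c); h=cv2.cvtColor(im,cv2.COLOR_RGB2HSV)
    red=(((h[...,0]<6)|(h[...,0]>174))&(h[...,1]>170)&(h[...,2]>90)); k=np.zeros_like(red); k[box[2]:box[3],box[0]:box[1]]=1; red&=k
    v,u=np.nonzero(red); P=np.array([at(c,p,z,M) for p in zip(u,v)])[:,:2]; m=P.mean(0); w=np.linalg.svd(P-m,full_matrices=False)[2][0]; t=(P-m)@w
    print("bar",c,len(u),np.round(m+w*(t.max()+t.min())/2,1),round(np.ptp(t),1),round(np.degrees(np.arctan2(*w[::-1])),1)); return im
E
python3 - <<'E'
from h import *
print(sense()["eef_pos"],camera_model("wrist")["eye"],camera_model("wrist")["rotation"])
bar("wrist",(200,250,40,190))
for n in("gauge_mid","guard_bar"):print(n,spot_point("wrist",n)[0]["xy"])
print(sense()["eef_pos"],camera_model("wrist")["eye"])
bar("top",(190,235,200,290))
E
```

```text
[457.01469657 147.61069646 408.62943666] [533.18727367 169.01291019 533.45747511] [ 0.12541545  0.78774273 -0.59565127 -0.09450879]
bar wrist 628 [496.7 240.6] 111.0 -163.0
gauge_mid [130.8, 111.6]
guard_bar [222.3, 111.7]
[457.06765581 148.05668617 408.4771285 ] [533.25414286 169.53047997 533.27483105]Traceback (most recent call last):
  File "<stdin>", line 6, in <module>
  File "h.py", line 21, in bar
    v,u=np.nonzero(red); P=np.array([at(c,p,z,M) for p in zip(u,v)])[:,:2]; m=P.mean(0); w=np.linalg.svd(P-m,full_matrices=False)[2][0]; t=(P-m)@w
                           ~~~~~~~~~~~~~~~~~~~~~~~~~~~~~~~~~~~~~~~~~^^^^^^
IndexError: too many indices for array: array is 1-dimensional, but 2 were indexed
```

Call:
{"method": "step_arm", "body": {
  "commands": "0.4 6.4 -7.9 24 0 0 -0.014;0.4 6.4 -7.9 24 0 0 -0.014;0.4 6.4 -7.9 24 0 0 -0.014;0.4 6.4 -7.9 24 0 0 -0.014;0.4 6.4 -7.9 24 0 0 -0.014;0.4 6.4 -7.9 24 0 0 -0.014;0.4 6.4 -7.9 24 0 0 -0.014;0.4 6.4 -7.9 24 0 0 -0.014;0.4 6.4 -7.9 24 0 0 -0.014;0.4 6.4 -7.9 24 0 0 -0.014"
}}

```text
time_s: 4.35
eef_pos: [497.9, 241.7, 170.9]
ee_rot: [-0.0, 0.989, 0.145, 0.002]
force: [0.0, -0.7, -0.3]
grip_width: 0.398
grip_force: 0.0
```

Run:
```python
from h import *
s=sense();print(s["time_s"],s["eef_pos"],s["ee_rot"],s["grip_width"],np.abs(s["dq"]).max())
im=bar("wrist",(0,560,0,250)); save("w2",im)
```

```text
4.35 [497.93238553 241.70384854 170.89792303] [-1.16140425e-04  9.89406382e-01  1.45158459e-01  2.00498986e-03] 0.3975642161412487 0.009457750479741192
bar wrist 1693 [507.2 244.1] 89.6 -162.6
```

View pics/w2.png

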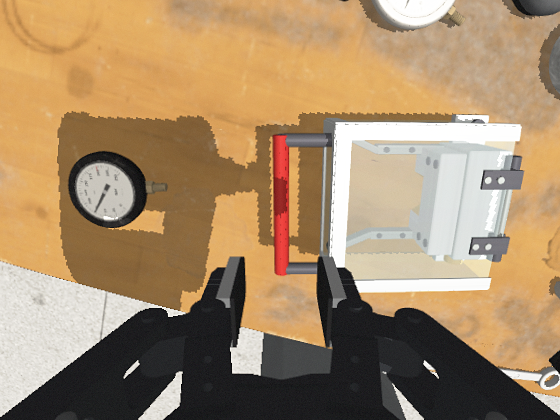

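The wrist view from above shows the bar at columns 275–288, rows 136–273, centred between the fingers, with the hood wall at column 330. I'll descend and grip.

Call:
{"method": "step_arm", "body": {
  "commands": "0.4 0 0.05 4 0 0 0;0.4 0 0.05 8 0 0 0;0.4 0 0.05 11 0 0 0;0.4 0 0.05 12.2 0 0 0;0.4 0 0.05 12.2 0 0 0;0.4 0 0.05 12.2 0 0 0;0 0 0.05 12.2 0 0 0;0 0 0.05 12.2 0 0 0;0 0 0.05 12.2 0 0 0;0 0 0.05 12.2 0 0 0;0 0 0.05 12.2 0 0 0",
  "newtons": 30
}}

```text
time_s: 5.32
eef_pos: [498.3, 241.7, 48.4]
ee_rot: [-0.0, 0.989, 0.145, 0.002]
force: [-1.0, -1.2, 7.3]
grip_width: 0.129
grip_force: 29.3
```

Call:
{"method": "step_arm", "body": {
  "commands": "0 0 0.02 -1.89 0 0 0;0 0 0.24 -3.77 0 0 0;0 0 0.67 -5.61 0 0 0;0 0 1.3 -7.39 0 0 0;0 0 2.12 -9.1 0 0 0;0 0 3.12 -10.7 0 0 0"
}}

```text
time_s: 5.82
eef_pos: [506.7, 213.6, 156.1]
ee_rot: [-0.002, 0.989, 0.146, 0.002]
force: [1.7, 9.9, 2.1]
grip_width: 0.128
grip_force: 29.4
```

Call:
{"method": "step_arm", "body": {
  "commands": "0 0 1.17 -1.49 0 0 0;0 0 2.5 -2.83 0 0 0;0 0 3.96 -4.02 0 0 0;0 0 5.55 -5.05 0 0 0;0 0 7.25 -5.89 0 0 0;0 0 9.02 -6.55 0 0 0;0 0 10.86 -7 0 0 0;0 0 12.73 -7.25 0 0 0;0 0 14.62 -7.29 0 0 0;0 0 16.51 -7.12 0 0 0;0 0 18.36 -6.75 0 0 0;0 0 19.68 -6.36 0 0 0;0 0 20.48 -6.06 0 0 0;0 0 20.48 -6.06 0 0 0;0 0 20.48 -6.06 0 0 0"
}}

```text
time_s: 7.07
eef_pos: [566.6, 14.9, 215.9]
ee_rot: [0.001, 0.989, 0.145, 0.003]
force: [6.4, -1.0, 2.9]
grip_width: 0.127
grip_force: 32.3
```

Run:
```python
from h import *
s=sense();print(s["time_s"],s["eef_pos"],s["force"],s["grip_width"])
save("s3",capture("scene"))
```

```text
7.0667 [566.57637874  14.88006283 215.88880139] [ 6.39762256 -1.00991481  2.88980054] 0.1271457478926226
```

View pics/s3.png

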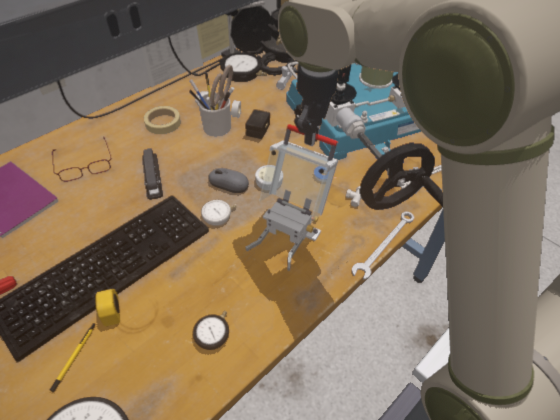

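The guard is fully up with the bar held at the top (near (310,135) in the scene view), and the seat area is clear. I'll release, rise, and move behind the gauge turned 90°.

Call:
{"method": "step_arm", "body": {
  "commands": "0.4 0 0 0 0 0 0;0.4 0 0 0 0 0 0;0.4 0 0 0 0 0 0;0.4 0 0 -4 0 0 0;0.4 0 0 -8 0 0 0;0.4 0 -4 -9 0 0 -0.1;0.47 0.3 -8 -9 0 0 -0.22;0.47 0.3 -12 -9 0 0 -0.34;0.47 0.3 -16 -9 0 0 -0.46;0.47 0.3 -20 -8 0 0 -0.58;0.47 0.3 -24 -6 0 0 -0.7;0.47 0.3 -28 -4 0 0 -0.82;0.47 0.3 -32 -2 0 0 -0.94;0.47 0.3 -36 0 0 0 -1.06;0.47 0.3 -40 1 0 0 -1.18;0.47 0.3 -43 2 0 0 -1.3;0.47 0.3 -45.4 2.6 0 0 -1.42;0.47 0.3 -45.4 2.6 0 0 -1.57;0.47 0.3 -45.4 2.6 0 0 -1.57;0.47 0.3 -45.4 2.6 0 0 -1.57"
}}

```text
time_s: 8.78
eef_pos: [436.7, 451.6, 187.6]
ee_rot: [-0.0, 0.596, 0.803, -0.0]
force: [0.0, 0.3, -0.0]
grip_width: 0.471
grip_force: 0.0
```

Run:
```python
from h import *
s=sense();print(s["time_s"],s["eef_pos"],s["ee_rot"],s["grip_width"],np.abs(s["dq"]).max(),s["joints"])
M=camera_model("wrist");im=capture("wrist");save("w4",im);print(M["eye"])
for n in("gauge_mid","dock_seat","dock_mouth","dock_port"):
    for r in spot_point("wrist",n)[:1]:print(n,r["score"],r["xy"],np.round(at("wrist",r["xy"],Z[n],M),1))
capture("top")
for n in("gauge_mid","dock_seat","dock_mouth","dock_port"):
    for r in spot_point("top",n)[:1]:print(n,r["score"],r["xy"],np.round(at("top",r["xy"],Z[n]),1))
```

```text
8.7833 [436.73170746 451.61119281 187.63592379] [-1.02965175e-04  5.96333217e-01  8.02736889e-01 -4.12908879e-04] 0.47067218601522076 0.06194077608748777 [ 6.15975885e-01  5.88589806e-01  1.24362167e+00 -6.29383789e-05
  1.31023011e+00  3.23046863e-01]
[413.5545603  527.56540272 312.39250373]
gauge_mid 0.72 [285.2, 253.9] [460.  387.3  10.5]
gauge_mid 0.7 [141.4, 266.4] [461.4 386.8  10.5]
dock_mouth 0.2 [299.0, 217.9] [551.8  71.3   6. ]
dock_port 0.94 [272.9, 226.5] [535.5 124.2   9. ]
```

View pics/w4.png

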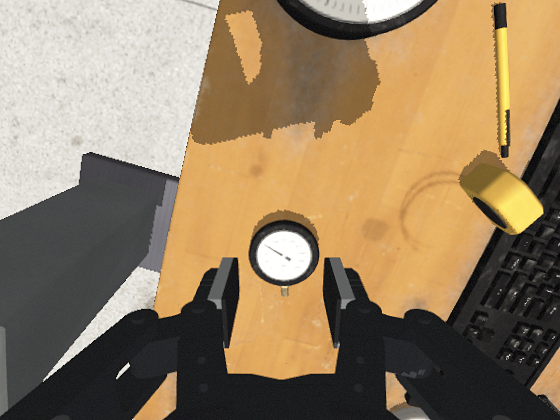

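The gauge is at (284,252) with its stem straight down the image, so it is aligned with the dock within about 1°. I'll check the dock rails in an enlarged top crop before the push.

Run:
```python
from h import *
im=capture("top")
save("t5",cv2.resize(im[190:285,120:320],None,fx=4,fy=4,interpolation=cv2.INTER_CUBIC))
```

```text
(no output)
```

View pics/t5.png

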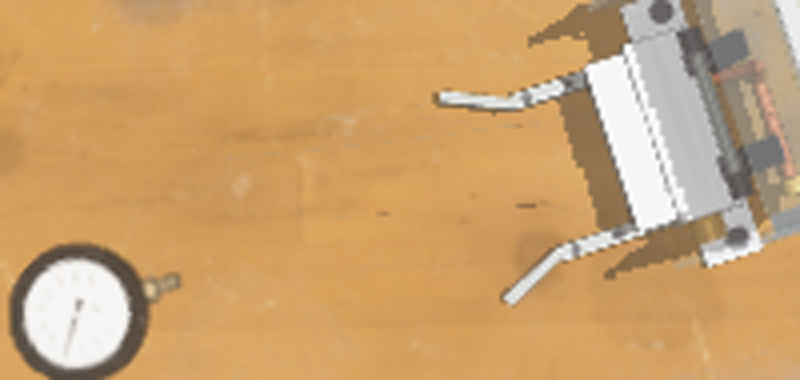

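The crop shows the rail tips at (440,98) and (510,300), the rail bends at (518,105) and (567,252), the block's front edge from (588,65) to (637,228), and the gauge at (78,313) with its stem tip at (178,281).

Run:
```python
from h import *
f=lambda u,v,z:at("top",(120+u/4,190+v/4),z)[:2]
a,b=f(440,98,12),f(510,300,12);c,e=f(518,105,12),f(567,252,12);g,h=f(588,65,24),f(637,228,24)
for p,q in((a,b),(c,e),(g,h)): print((p+q)/2,np.linalg.norm(p-q),np.degrees(np.arctan2(*(q-p)[::-1]))+90)
m,n=(a+b)/2,(c+e)/2; print(np.degrees(np.arctan2(*(n-m)[::-1])),np.linalg.norm(n-m))
G=f(78,313,18);S=f(178,281,9);print(G,S,np.degrees(np.arctan2(*(S-G)[::-1])),np.linalg.norm(S-G))
```

```text
[510.6874625  192.65086443] 105.82313922757334 -71.94166192707334
[520.00352203 159.01679574] 76.80211395361006 -72.80069323665359
[534.31840815 124.39359686] 83.52719370880574 -74.70042254790121
-74.51818212075518 34.90042323428466
[457.90634949 388.77914543] [472.8780112  340.70895649] -72.70058114770474 50.3477280398519
```

Call:
{"method": "step_arm", "body": {
  "commands": "0.47 0 0.3 4 0 0 0;0.47 0 0.3 8 0 0 0;0.47 0 0.3 12 0 0 0;0.47 0 0.3 15 0 0 0;0.47 0 0.3 16.6 0 0 0;0.47 0 0.3 16.6 0 0 0;0.47 -1 0.3 16.6 0 0 0;0.47 -2 0.3 16.6 0 0 0;0.47 -3 0.3 16.6 0 0 0;0.47 -4 0.25 16.6 0 0 0;0.47 -5 0.2 16.6 0 0 0;0.47 -6 0.1 16.6 0 0 0;0.47 -6 0.1 16.6 0 0 0"
}}

```text
time_s: 10.42
eef_pos: [456.1, 392.0, 22.2]
ee_rot: [0.0, 0.598, 0.802, -0.0]
force: [0.5, -0.2, -0.1]
grip_width: 0.468
grip_force: 0.0
```

Run:
```python
from h import *
s=sense();print(s["time_s"],s["eef_pos"],s["ee_rot"],s["force"])
M=camera_model("wrist");im=capture("wrist");save("w6",im)
for r in spot_point("wrist","gauge_mid")[:1]:print(r["score"],r["xy"],np.round(at("wrist",r["xy"],10.5,M),1))
```

```text
10.4167 [456.09329641 392.04152833  22.20995855] [ 1.94934596e-04  5.97719183e-01  8.01705468e-01 -2.87564849e-04] [ 0.5415425  -0.24543309 -0.12664442]
0.67 [279.6, 344.5] [465.9 355.6  10.5]
```

View pics/w6.png

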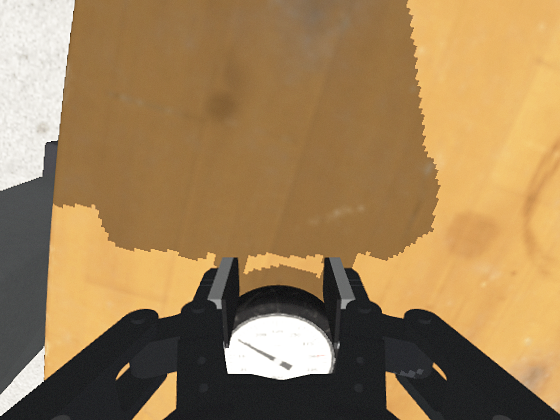

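The gauge sits centred between the fingers at about (279,330), unrotated, judging by its needle. I'll push on to just before the mouth.

Call:
{"method": "step_arm", "body": {
  "commands": "0.47 -1.2 -0.05 0 0 0 0;0.47 -2.4 -0.1 0 0 0 0;0.47 -3.6 -0.15 0 0 0 0;0.47 -4.8 -0.2 0 0 0 0;0.47 -6 -0.25 0 0 0 0;0.47 -7.2 -0.3 0 0 0 0;0.47 -8.4 -0.35 0 0 0 0;0.47 -9.6 -0.4 0 0 0 0;0.47 -10.8 -0.45 0 0 0 0;0.47 -12 -0.5 0 0 0 0;0.47 -13 -0.5 0 0 0 0;0.47 -13.8 -0.5 0 0 0 0;0.47 -14.2 -0.5 0 0 0 0;0.47 -14.2 -0.5 0 0 0 0"
}}

```text
time_s: 11.68
eef_pos: [491.7, 255.7, 21.9]
ee_rot: [0.0, 0.597, 0.802, -0.0]
force: [1.0, -0.2, 0.1]
grip_width: 0.468
grip_force: 0.0
```

Run:
```python
from h import *
s=sense();print(s["time_s"],s["eef_pos"],s["ee_rot"],s["force"])
M=camera_model("wrist");im=capture("wrist")
for r in spot_point("wrist","gauge_mid")[:1]:print(r["score"],r["xy"],np.round(at("wrist",r["xy"],10.5,M),1))
t=capture("top")
a=cv2.resize(im[200:400,130:430],None,fx=1.3,fy=1.3);b=cv2.resize(t[190:285,150:320],None,fx=2.3,fy=2.3,interpolation=cv2.INTER_CUBIC)
H=max(a.shape[0],b.shape[0]);pad=lambda i:cv2.copyMakeBorder(i,0,H-i.shape[0],0,0,cv2.BORDER_CONSTANT)
save("x7",np.hstack([pad(a),pad(b)]))
```

```text
11.6833 [491.71861566 255.7270339   21.87473365] [ 6.44565788e-05  5.97435598e-01  8.01916881e-01 -1.35468479e-04] [ 1.0296951  -0.21094975  0.08237427]
0.85 [277.9, 341.6] [500.1 221.1  10.5]
```

View pics/x7.png

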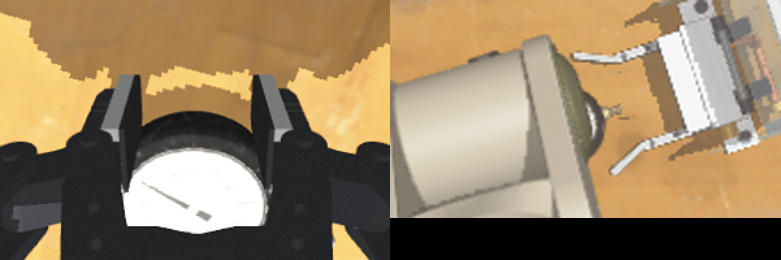

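Everything lines up: the stem at (617,108) points into the port between the rails. I'll push in slowly.

Call:
{"method": "step_arm", "body": {
  "commands": "0.47 -0.7 0 0 0 0 0;0.47 -1.4 0 0 0 0 0;0.47 -2.1 0 0 0 0 0;0.47 -2.8 0 0 0 0 0;0.47 -3.5 0 0 0 0 0;0.47 -4.2 0 0 0 0 0;0.47 -4.8 0 0 0 0 0;0.47 -5.3 0 0 0 0 0;0.47 -5.7 0 0 0 0 0;0.47 -5.7 0 0 0 0 0"
}}

```text
time_s: 12.67
eef_pos: [508.1, 201.2, 21.9]
ee_rot: [0.0, 0.597, 0.802, -0.0]
force: [0.3, -0.2, 0.2]
grip_width: 0.469
grip_force: 0.0
```

Call:
{"method": "step_arm", "body": {
  "commands": "0.47 -0.2 0 0 0 0 0;0.47 -0.4 0 0 0 0 0;0.47 -0.6 0 0 0 0 0;0.47 -0.6 0 0 0 0 0"
}}

```text
time_s: 13.0
eef_pos: [509.5, 196.0, 21.9]
ee_rot: [0.0, 0.597, 0.802, -0.0]
force: [-0.3, -0.5, -0.1]
grip_width: 0.473
grip_force: 0.0
```

Call:
{"method": "step_arm", "body": {
  "commands": "0.47 -0.2 0 0 0 0 0;0.47 -0.4 0 0 0 0 0;0.47 -0.6 0 0 0 0 0;0.47 -0.6 0 0 0 0 0"
}}

```text
time_s: 13.33
eef_pos: [510.1, 193.6, 22.0]
ee_rot: [-0.002, 0.597, 0.802, 0.002]
force: [-5.0, 24.6, 0.9]
grip_width: 0.468
grip_force: 12.1
```

Run:
```python
from h import *
s=sense();print(s["force"],s["wrist_torque"])
M=camera_model("wrist");im=capture("wrist");save("w8",im)
for r in spot_point("wrist","gauge_mid")[:1]:print(r["score"],r["xy"],np.round(at("wrist",r["xy"],10.5,M),1))
```

```text
[-4.95191707 24.6088073   0.87884789] [3.85320692 0.77310335 0.09189945]
0.9 [281.2, 343.3] [520.3 158.6  10.5]
```

Call:
{"method": "step_arm", "body": {
  "commands": "0.47 1 0 0 0 0 0;0.47 3 0 0 0 0 0;0.47 6 0 0 0 0 0;0.47 9 0 -4 0 0 0;0.47 12 0 -8 0 0 0;0.47 14 0 -12 0 0 0;0.47 14 0 -16 0 0 0;0.47 14 0 -16 0 0 0"
}}

```text
time_s: 14.1
eef_pos: [471.7, 326.5, 187.5]
ee_rot: [0.002, 0.596, 0.803, 0.003]
force: [-0.1, 0.1, 1.0]
grip_width: 0.469
grip_force: 0.0
```

Run:
```python
from h import *
s=sense();print(s["time_s"],s["eef_pos"],s["force"],s["joints"][5])
t=capture("top")
for n in("gauge_mid","dock_seat","dock_mouth","dock_port","guard_bar"):
    for r in spot_point("top",n)[:1]:print(n,r["score"],r["xy"],np.round(at("top",r["xy"],Z[n]if n!="guard_bar" else 218),1))
save("t9",cv2.resize(t[180:285,180:330],None,fx=5,fy=5,interpolation=cv2.INTER_CUBIC))
```

```text
14.1 [471.71085423 326.53759461 187.49989793] [-0.07106163  0.07592893  0.98330724] 0.10846839856615473
gauge_mid 0.93 [253.3, 235.0] [519.3 163.6  10.5]
dock_port 0.7 [275.0, 226.0] [536.4 120.    9. ]
guard_bar 0.76 [353.5, 193.5] [569.8   4.2 218. ]
```

View pics/t9.png

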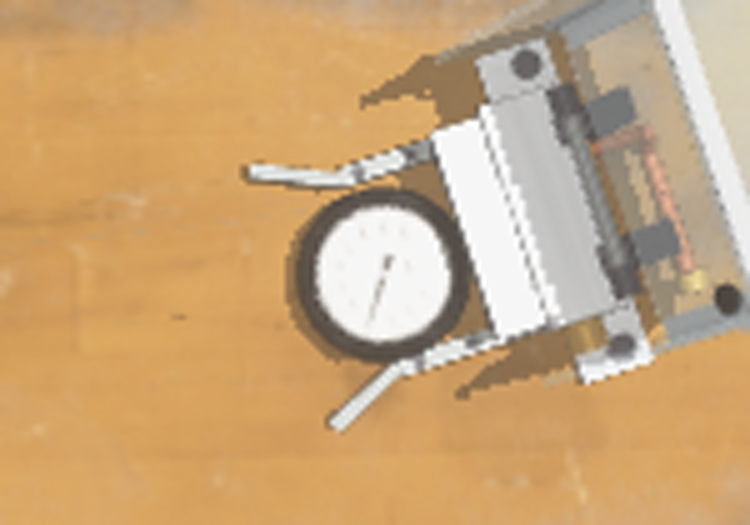

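The top crop shows the case at (384,275), just past the rail bends and up against the port block, so it is home. I'll check for yaw drift by comparing the needle before and after.

Run:
```python
from h import *
for f in("top1","t","top9"):
    pass
for f,c,r in(("w6",(279,343),24),("w8",(280,343),24)):
    g=cv2.cvtColor(cv2.imread(f"pics/{f}.png"),cv2.COLOR_BGR2GRAY)
    m=np.zeros_like(g);m[c[1]-22:c[1]+28,c[0]-50:c[0]+48]=1
    m=(m>0)&(g<110)
    n,l,s,_=cv2.connectedComponentsWithStats(m.astype(np.uint8))
    for i in range(1,n):
        if s[i,4]>25:
            v,u=np.nonzero(l==i);w=np.linalg.svd(np.c_[u,v]-[u.mean(),v.mean()],full_matrices=False)[2][0]
            print(f,s[i],np.degrees(np.arctan(w[1]/w[0])))
for f,k,box in(("t5",4,(78,313,42)),("t9",5,(384,275,52))):
    g=cv2.cvtColor(cv2.imread(f"pics/{f}.png"),cv2.COLOR_BGR2GRAY).astype(float)
    V,U=np.mgrid[:g.shape[0],:g.shape[1]];k=(np.hypot(U-box[0],V-box[1])<box[2]);wt=np.clip(190-g,0,None)*k
    u,v=U-(U*wt).sum()/wt.sum(),V-(V*wt).sum()/wt.sum()
    C=np.array([[(wt*u*u).sum(),(wt*u*v).sum()],[(wt*u*v).sum(),(wt*v*v).sum()]]);e=np.linalg.eigh(C)[1][:,1];print(f,np.degrees(np.arctan2(e[1],e[0]))%180)
```

```text
w6 [229 321  15  22 117] -60.93173191418634
w6 [310 321  17  14 111] 36.44371162535736
w8 [230 321  13  17  86] -58.099752497660674
w8 [315 321  13  11  76] 37.0725346773398
t5 105.20574572081752
t9 106.18349983477961
```

Call:
{"method": "step_arm", "body": {
  "commands": "0.4 0 0 -4 0 0 0.12;0.4 0 0 -8 0 0 0.24;0.4 -1 0 -11.5 0 0 0.36;0.4 -4 0 -11.5 0 0 0.48;0.4 -8 0 -11.5 0 0 0.6;0.4 -12 0 -11.5 0 0 0.72;0.4 -16 0 -11.5 0 0 0.84;0.4 -20 0 -11.5 0 0 0.96;0.4 -24 0 -11.5 0 0 1.08;0.4 -27 0 -11.5 0 0 1.2;0.4 -30 0 -11.5 0 0 1.32;0.4 -32 0 -11.5 0 0 1.44;0.4 -33.2 0 -11.5 0 0 1.57;0.4 -33.2 0 -11.5 0 0 1.57;0.4 -33.2 0 -11.5 0 0 1.57"
}}

```text
time_s: 15.65
eef_pos: [566.1, 6.2, 295.7]
ee_rot: [-0.0, 0.989, 0.146, -0.001]
force: [0.2, 0.1, -0.2]
grip_width: 0.403
grip_force: 0.0
```

Run:
```python
from h import *
s=sense();print(s["time_s"],s["eef_pos"],s["ee_rot"],s["joints"][5],np.abs(s["dq"]).max())
for z in(209,216,222): im=bar("wrist",(0,560,0,420),z)
save("w10",im); print(spot_point("wrist","guard_bar")[0])
```

```text
15.65 [566.09541778   6.24325423 295.67058808] [-4.42473172e-04  9.89234576e-01  1.46333952e-01 -1.06413338e-03] 1.0811372434780155 0.029951740930879073
bar wrist 2672 [568.9  -0.7] 115.1 -163.1
bar wrist 2672 [5.714e+02 4.000e-01] 111.5 -163.0
bar wrist 2713 [573.1   1.3] 107.8 -163.0
{'xy': [292.8, 220.0], 'score': 0.65}
```

View pics/w10.png

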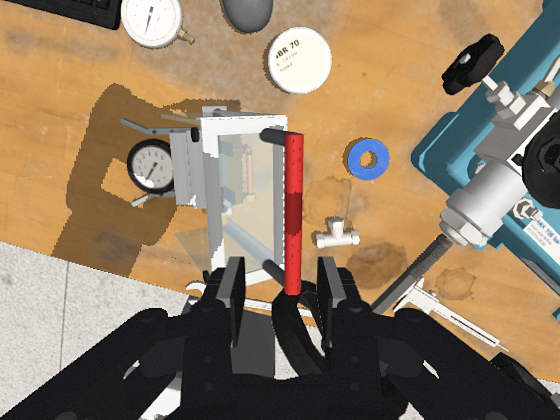

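The bar shows at column 293, rows 133–295, at about (571,0), so the guard settled to fully open (about 2.1). The seated gauge is at (152,166). I'll regrip the bar there.

Call:
{"method": "step_arm", "body": {
  "commands": "0.33 0.3 0.7 3 0 0 0;0.33 0.3 0.7 6 0 0 0;0.33 0.3 0.7 8 0 0 0;0.33 0.3 0.7 8.7 0 0 0;0.33 0.3 0.7 8.7 0 0 0;0 0.3 0.7 8.7 0 0 0;0 0.3 0.7 8.7 0 0 0;0 0.3 0.7 8.7 0 0 0;0 0.3 0.7 8.7 0 0 0",
  "newtons": 30
}}

```text
time_s: 16.6
eef_pos: [571.8, 0.7, 211.5]
ee_rot: [0.0, 0.989, 0.146, 0.001]
force: [-0.2, 0.3, 5.9]
grip_width: 0.127
grip_force: 29.8
```

Call:
{"method": "step_arm", "body": {
  "commands": "0 0 -1.6 -0.72 0 0 0;0 0 -3.72 -1.41 0 0 0;0 0 -5.57 -1.78 0 0 0;0 0 -7.46 -1.95 0 0 0;0 0 -9.35 -1.91 0 0 0;0 0 -11.22 -1.66 0 0 0;0 0 -13.06 -1.21 0 0 0;0 0 -14.83 -0.55 0 0 0;0 0 -16.53 0.29 0 0 0;0 0 -18.12 1.32 0 0 0;0 0 -19.58 2.51 0 0 0;0 0 -20.91 3.85 0 0 0;0 0 -22.08 5.34 0 0 0;0 0 -23.08 6.94 0 0 0;0 0 -23.9 8.65 0 0 0;0 0 -24.38 9.94 0 0 0;0 0 -24.67 10.93 0 0 0;0 0 -24.67 10.93 0 0 0"
}}

```text
time_s: 18.1
eef_pos: [499.9, 237.5, 99.4]
ee_rot: [-0.0, 0.989, 0.146, -0.001]
force: [-0.8, 2.1, -1.0]
grip_width: 0.125
grip_force: 30.0
```

Call:
{"method": "step_arm", "body": {
  "commands": "0 0 -0.2 0.8 0 0 0;0 0 -0.35 1.7 0 0 0;0 0 -0.45 2.5 0 0 0;0 0 -0.52 3.4 0 0 0;0 0 -0.55 4 0 0 0;0 0 -0.54 4.5 0 0 0;0 0 -0.53 4.9 0 0 0;0 0 -0.53 5.2 0 0 0;0 0 -0.53 5.4 0 0 0;0 0 -0.53 5.4 0 0 0"
}}

```text
time_s: 18.93
eef_pos: [500.4, 242.4, 49.7]
ee_rot: [-0.0, 0.989, 0.145, 0.003]
force: [-7.1, -4.0, 24.9]
grip_width: 0.123
grip_force: 33.5
```

Call:
{"method": "step_arm", "body": {
  "commands": "0.4 0 0 -0.3 0 0 0;0.4 0 0 -0.3 0 0 0;0.4 0 0 -0.3 0 0 0;0.4 0 0 -0.3 0 0 0;0.4 0 0 -4 0 0 0;0.4 0 0 -8 0 0 0;0.4 0 0 -12 0 0 0;0.4 0 0 -16 0 0 0;0.4 0 0 -20 0 0 0;0.4 0 0 -20 0 0 0;0.4 0 0 -20 0 0 0"
}}

```text
time_s: 19.85
eef_pos: [499.3, 242.3, 248.2]
ee_rot: [-0.0, 0.989, 0.145, 0.002]
force: [0.1, -0.1, -0.9]
grip_width: 0.401
grip_force: 0.0
```

Run:
```python
from h import *
s=sense();print(s["time_s"],s["eef_pos"],s["force"],s["grip_force"])
im=bar("wrist",(0,560,0,420));save("w11",im)
for c in("wrist","top"):
    capture(c)
    for n in("gauge_mid","white_gauge","tin","ptfe"):
        for r in spot_point(c,n)[:1]:print(c,n,round(r["score"],2),np.round(at(c,r["xy"],Z[n]),1))
```

```text
19.85 [499.33398318 242.30177801 248.22671703] [ 0.10307611 -0.129646   -0.87647925] 0.0
bar wrist 1165 [496.7 241. ] 111.8 -163.0
wrist white_gauge 0.97 [684.4 186.5   0. ]
wrist tin 0.86 [685.3  25.    0. ]
top white_gauge 0.72 [687.  185.2   0. ]
top tin 0.7 [684.2  21.5   0. ]
top ptfe 0.6 [600.3 -94.1   0. ]
```

View pics/w11.png

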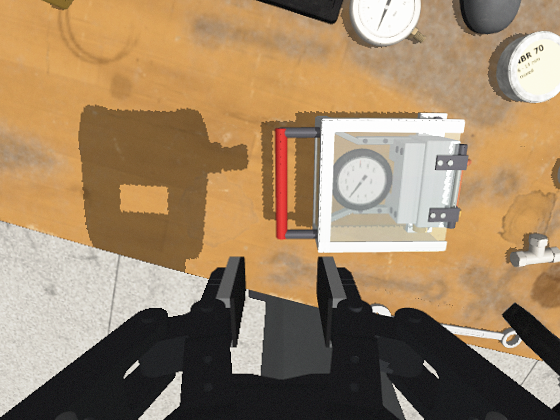

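The guard is closed: the bar is back at (496.7,241), exactly where it started. The gauge lies under it at (361,180), against the port block, and the bystanders haven't moved. I'll hand the job in.

```bash
python3 -c "
from rig import *
print(finish_job())"
```

```text
the job is handed in; nothing more can be done
None
```

I handed the job in at about 20 s with the gauge slid home in the port, the guard lowered gently and closed over it, the gripper clear and the bystanders where they were; the hand-in returned no verdict.

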